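Pack a bottle from the draining rack into its transport case and clamp the lid

ROBOT

A 7-joint arm with a two-finger parallel gripper is mounted at the origin on the work surface. World frame = base frame: x ahead of the robot, y to its left, z up, the work surface at z = 0. Lengths are in m, angles in degrees, forces in N, time in s.
With the tool pointing down it reaches from about 0.425 to 0.875 m from the base axis. Payload 4.7 kg.
Tool frame: the origin (TCP) lies midway between the tips of the shut fingers; the grasp point (between the pads) lies 19 mm behind it; z points along the fingers, y is the line along which they close (so a half turn about z gives the same grasp; the last joint's range is limited). The gripper opens to 87 mm and grips with 3 to 60 N. Pads are 19 mm wide; open, the fingers measure 117 mm over their backs; the gripper's body (75 mm by 190 mm) begins 51 mm behind the grasp point.
Start: joints at [-68.119, 18.392, -4.016, 83.108, 1.295, 78.541, -3.26], TCP at [0.234, 0.607, 0.223] pointing down, gripper open.
Joint ranges: [-163.93, 163.93], [-17.29, 119.83], [-79.2, 71.16], [3.27, 140.29], [-89.18, 269.18], [5.43, 117.66], [-154.24, 154.24]. Speed limits (degrees/s): [147.25, 147.25, 180, 180, 180, 180, 180].

INTERFACE

Orientations are given as [roll, pitch, yaw] about the fixed x, y, z axes, in that order (R = Rz(yaw) Ry(pitch) Rx(roll)).
In Python, from cell import env, viewer, boxes_of, masks_of gives the robot as it stands. The module is installed in compiled form; this text tells all that it offers.
- The arm moves only by the tool apply_moves, never from a script. Its argument "moves" is a list of rows, each a list of 7 numbers: the shift along the tool's x, y, z scaled (see below), then the turn, a rotation vector about the tool's x, y, z scaled (see below), then the opening, from 0 (shut) to 1 (fully open). A call has 1 to 20 rows; each row is the pose to reach, as a shift and turn from the pose commanded when the call began, along the tool's axes at that moment; what a row does not reach only later rows make up. The controller multiplies each number of a shift by 0.2 m and each number of a turn by 1.5 rad. A row lasts 1/10 s, in which the tool goes at most 50 mm and 8.59 degrees, less where a joint would pass 70% of its speed; a pose out of reach is approached as far as the arm can. A call with a number of a shift or a turn outside -1 to 1 is refused whole. A call with a gripper value outside its range is refused whole. The fingers move at their own pace and stop on an object; "grip_force" is the grip in N (left out, the last holds). Time passes only in rows, so rows that repeat a pose let the fingers close. It gives the time, the measured TCP pose, the force, the opening and the grip force at its end, in the units of the state.
- env.get_obs(): the state, without advancing time (a new reading comes with each control period).
- viewer.read_camera(name): name is "scene" or "top" or "wrist"; returns the picture (480x640x3 uint8, red, green, blue); there is no depth.
- viewer.get_calibration(name): a dict with "fov_y" (degrees; the focal length in pixels is half the picture's height over the tangent of half this angle, whatever the lens; pixels are square), "cx", "cy" (the principal point, pixels), "position" and "orientation" of the camera in the world. Camera axes: x right, y up, looking along -z (the intrinsics and any distortion apply to the point x, -y, -z); pixel columns grow to the right and rows downward; lengths in m; the calibration is good to about 2 mm. The wrist camera is an equidistant fisheye: a pixel r from the principal point sees the ray r / f radians off the axis. A picture is of the moment at which its call begins: read the wrist's pose just before it. get_calibration takes no time and is no camera call; for the wrist camera it gives the pose at the moment of the call.
- env.sign_off(): hands the job in; it is judged then, once.
Trained networks look in the newest picture that a camera, given by its name, has taken for a name from the list of things; names that differ only in an ending like _2 or _b are one class to them, and where a whole thing is asked for, a point or a joint stands for the part that bears it (a point fixed in the world has none). Each returns a list of dicts, best first, with "conf" (0 to 1); they miss things now and then, are a little off and sometimes report something else, mostly with a low value. They report only what shows in the picture. A call takes as long as a camera call. They do not tell look-alikes from the thing itself.
- boxes_of(camera, target): "location" ([column, row] in pixels, amid what is visible of it).
- masks_of(camera, target): "pixels" (480x640 bool, what is visible of it) and "location" ([column, row] in pixels, amid what is visible of it).
The state is a dict: "time_s": time; "qpos": joint angles; "joint_velocities": joint speeds; "effort": joint torques, N m; "tool_pos": TCP position; "tool_rot": TCP orientation; "force": force on the tool from outside, world axes, zero at the start; "wrist_torque": the same for the moment, N m; "grip_width": finger opening in m; "grasp_force": force on a finger pad.
Only numpy, scipy, OpenCV 4.12 (cv2) and the standard library are available. Lean on these libraries where they do the work, as an engineer would, in place of code of your own. Each camera call takes 0.05 s, during which the arm holds its last target. There are 200 camera calls.

TASK

Take the round bottle from the sloping draining rack and set it down gently, standing upright, on the floor of the open transport case. Then close the case lid fully without slamming it, and after that swing the clamp lever over until it lies fully down on the shut lid. Leave the square bottle on the rack and the beaker where they are.

Things in the scene. Friction and masses are not known exactly. Their poses are not given: they have to be found in the camera images.
- bottle: Round amber glass bottle, 115 mm tall, about 0.2 kg: body 56 mm diameter up to 66 mm, shoulder to 80 mm, black round cap 38 mm diameter from 85 to 115 mm. Origin at the centre of its underside, z along its axis to the cap. At the start it leans in one lane of the rack, its cap tipped 35 degrees from vertical towards the rack's -x (the robot).
- square_bottle: Square amber bottle (56 x 56 mm body up to 70 mm, the same 38 mm black cap, 115 mm tall) leaning in the other lane of the rack in the same way; it stays there. Origin at the centre of its underside, z to the cap.
- rack: Fixed white draining rack, base 140 x 210 mm, two sloping lanes at y = +55 and -55 mm (either may hold the round bottle). Origin on the table. A bottle's underside is centred at x = 20, z = 36 mm; its back (-x side) rests on a plate reaching 85 mm up its length; side rails, 4 mm thick, 60 mm apart, reach 60 mm up its length, 20 mm out from the plate. The cap is free all round.
- case: Fixed open aluminium case for one bottle, outside 132 x 132 x 131 mm high, walls and floor 6 mm, inside 120 x 120 x 125 mm deep. Origin at the centre of its underside on the table, z up; the lid's hinge runs along its local +x rim (parallel to y, at x = 66, z = 131.5 mm), the clamp stands on its local -x wall.
- case_lid (a joint): Lid angle in rad: 0 fully shut, 1.57 upright; starts at 1.6 to 1.85 (leaning back outwards). A flat plate 132 x 132 x 10 mm, no handle, 0.15 kg, its underside in the hinge plane. The stiff hinge (0.2 N m) holds it wherever it is left: push it over from its outer side near the free edge with 2 to 4 N.
- lid_edge (a point): Middle of the lid's free edge, mid-thickness, 132 mm from the hinge line.
- case_clamp (a joint): Clamp lever angle in rad: 0 fully down, level across the shut lid, pointing to the case's +x; 1.57 upright; starts at 1.7 to 2.1 (leaning outwards). Pivot parallel to the case's y at x = -75, z = 152.5 mm in the case frame. It stays wherever it is left (0.12 N m, about 2 N at its bar): push it from its outer side.
- clamp_bar (a point): Centre of the black cross bar at the lever's end: 16 mm diameter, 70 mm long, parallel to the case's y, 75 mm from the pivot. The lever itself is 16 mm wide and 10 mm thick.
- beaker: Loose empty glass beaker, 72 mm rim diameter, 95 mm high, standing farther out; a bystander. Origin at the centre of its underside.
Things that resemble listed ones, but are neither listed nor needed, are in the scene too. Of the things like the case, leave any that is orange; of the rest the larger one is meant.

How it is judged (in metres and radians):
On the way, in this order (a step that is already met when the one before it is completed fails the run):
1. the round bottle stands upright on the case floor, let go, with the lid and the clamp still open (x of bottle in the frame of case between -0.036 and 0.036 m and y of bottle in the frame of case between -0.036 and 0.036 m and z of bottle in the frame of case below 0.011 m and angle between bottle's own z axis and vertical below 0.1 rad and contact force between the fingers and bottle below 0.3 N and linear speed of bottle below 0.03 m/s and value of joint case_lid above 0.8 rad and value of joint case_clamp above 0.6 rad), for 0.2 s.
2. the lid is fully shut over the bottle, the clamp still open (x of bottle in the frame of case between -0.036 and 0.036 m and y of bottle in the frame of case between -0.036 and 0.036 m and z of bottle in the frame of case below 0.011 m and angle between bottle's own z axis and vertical below 0.1 rad and value of joint case_lid below 0.05 rad and value of joint case_clamp above 0.6 rad), for 0.2 s.
3. the clamp lever lies fully down on the shut lid (x of bottle in the frame of case between -0.036 and 0.036 m and y of bottle in the frame of case between -0.036 and 0.036 m and z of bottle in the frame of case below 0.011 m and angle between bottle's own z axis and vertical below 0.1 rad and value of joint case_lid below 0.05 rad and value of joint case_clamp below 0.07 rad), for 0.2 s.
At the end, for the whole second after the job is handed in: The round bottle stands at rest on the case floor (underside within 5 mm of the floor, axis within 0.1 rad of vertical, centre within 36 mm of the case's centre along each side), the lid is shut to within 0.05 rad and the clamp lever is down to within 0.07 rad (all of step 3 and linear speed of bottle below 0.03 m/s); the robot touches nothing.
It fails at once if the square bottle is moved by more than 15 mm or tipped over (distance of square_bottle from where it was at the start of the episode above 0.015 m or angle between square_bottle's own z axis and vertical above 0.9 rad).
It fails at once if the beaker is moved by more than 20 mm or tipped (distance of beaker from where it was at the start of the episode above 0.02 m or angle between beaker's own z axis and vertical above 0.5 rad).
It fails at once if the round bottle is dropped or thrown into the case: faster than 0.5 m/s with its underside inside the case below the rim (horizontal distance between bottle and case below 0.06 m and z of bottle in the frame of case below 0.125 m and linear speed of bottle above 0.5 m/s).
It fails at once if the lid is slammed: faster than 2.5 rad/s within the last 0.3 rad (value of joint case_lid below 0.3 rad and velocity of joint case_lid below -2.5 rad/s).
It also fails if it takes over 72 s, if anything falls off the work surface, if the arm or the gripper's body presses on something with over 40 N, if the wrist force passes 120 N, or if a joint passes its speed limit or range.

## Working session

There is one attempt and no reset: what is moved stays moved. The work goes in short steps, Python scripts to look and compute and a tool call to move; the robot and the scene stay as the last step left them, time stands still between calls to the robot, and variables do not carry over. Pictures are saved under pics/ and viewed, at most 10 in all, crops included, and the job is handed in when it is done.

Besides the shell and the picture viewer there is one more tool, called after "Emit:" as a command line: name --pt "numbers of a row" for each row, then --argument value for the rest. apply_moves: Moves the arm, as the interface text tells. Shifts and turns lie within -1 to 1; 1 stands for 0.2 m of shift or 1.5 rad of turn. Its arguments: {"type":"object","properties":{"moves":{"type":"array","items":{"type":"array","items":{"type":"number","minimum":-1,"maximum":1}}},"grip_force":{"type":"number"}},"required":["moves"]}

```bash
mkdir -p pics; cat > h.py <<'E'
import numpy as np, cv2
from scipy.spatial.transform import Rotation as R
from cell import env, viewer, boxes_of, masks_of
E
python3 - <<'E'
from h import *
ims={}
for c in ["scene","top"]:
    im=viewer.read_camera(c); cv2.imwrite(f"pics/{c}0.png",im[:,:,::-1])
    k=viewer.get_calibration(c); print(c,k)
    for t in ["bottle","square_bottle","rack","case","case_lid","case_clamp","clamp_bar","lid_edge","beaker"]:
        print(t,[(np.round(b["location"]).tolist(),round(b["conf"],2)) for b in boxes_of(c,t)])
print(viewer.get_calibration("wrist")); print(env.get_obs())
E
```

```text
scene {'fov_y': 56.96497763751592, 'cx': 320.53649572926616, 'cy': 241.1157073696122, 'position': array([1.18114348, 0.22544399, 0.82127058]), 'orientation': array([ 44.88774789,   0.4554796 , 113.36869788])}
bottle [([429.0, 294.0], 0.81), ([250.0, 339.0], 0.44)]
square_bottle [([378.0, 298.0], 0.93), ([398.0, 324.0], 0.67)]
rack []
case [([192.0, 222.0], 0.78), ([273.0, 202.0], 0.7), ([309.0, 152.0], 0.6)]
case_lid [([277.0, 165.0], 0.89), ([190.0, 209.0], 0.72), ([304.0, 138.0], 0.68)]
case_clamp [([261.0, 205.0], 0.84), ([182.0, 210.0], 0.59), ([291.0, 140.0], 0.45), ([428.0, 296.0], 0.26)]
clamp_bar [([266.0, 205.0], 0.72), ([292.0, 137.0], 0.65), ([185.0, 206.0], 0.59)]
lid_edge [([303.0, 138.0], 0.88), ([274.0, 168.0], 0.58)]
beaker [([253.0, 341.0], 0.64)]
top {'fov_y': 55.105255448337935, 'cx': 318.8412114661901, 'cy': 245.83119935207597, 'position': array([ 0.4182643 , -0.06650385,  1.00986813]), 'orientation': array([  7.31180115,   0.65413516, -91.60606968])}
bottle [([189.0, 240.0], 0.8), ([416.0, 302.0], 0.71)]
square_bottle [([243.0, 217.0], 0.63), ([421.0, 301.0], 0.3
[... 672 characters left out ...]
 1.0, 'qpos': array([-68.1202768 ,  18.39102408,  -4.01524426,  83.10697156,
         1.29554471,  78.54181465,  -3.25898264]), 'joint_velocities': array([ 0.10107885,  0.00897495, -0.00592941,  0.06002569,  0.06441183,
       -0.01344114, -0.14668043]), 'effort': array([ 1.76882867e-05, -4.91110468e+01, -4.02860306e-01, -3.12786090e+01,
       -6.35906216e-02,  3.37188947e-02, -6.29917494e-06]), 'tool_pos': array([0.23374682, 0.6065385 , 0.2226017 ]), 'tool_rot': array([1.79994651e+02, 3.56750739e-03, 1.58929373e+02]), 'force': array([ 0.07435642, -0.10847922, -0.54791828]), 'wrist_torque': array([ 0.02523189, -0.00304224,  0.08886888]), 'grasp_force': 0.0, 'grip_width': 0.0874392188404355}
```

View pics/scene0.png

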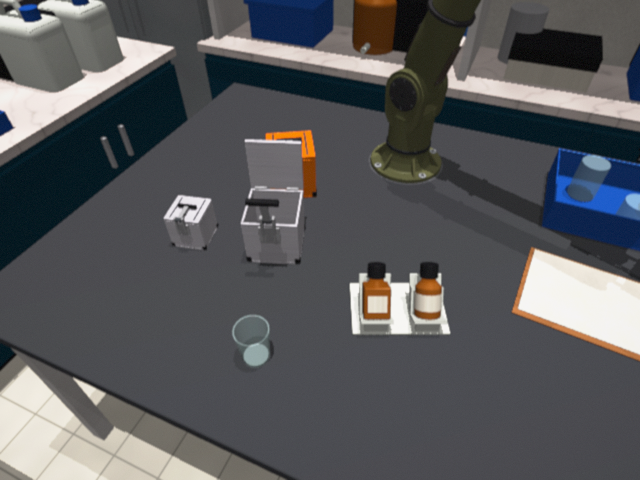

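View pics/top0.png

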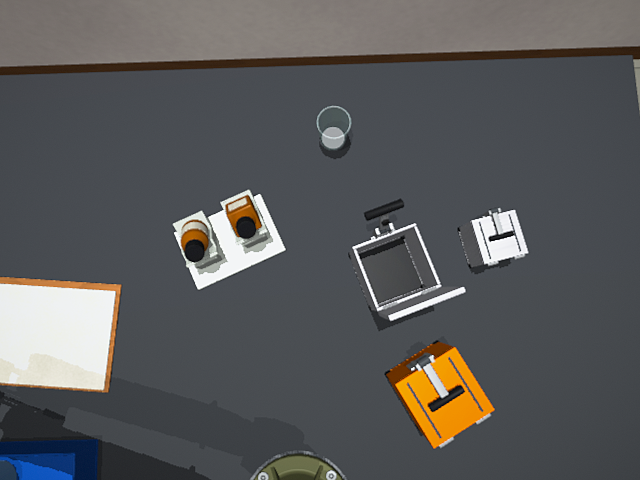

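Candidates for the round bottle: top (192,240), which is round with a shoulder, and (243,217), which is square. In the scene view these are (428,294) round and (377,298) square. For the case: top (394,265) is the larger aluminium one and open, (495,238) is the small one and (440,392) is orange. I choose bottle (192,240) and case (394,265), then check both in close crops.

```bash
python3 - <<'E'
from h import *
t=cv2.imread("pics/top0.png"); s=cv2.imread("pics/scene0.png")
def crop(im,x,y,w,h,k):
    c=cv2.resize(im[y:y+h,x:x+w],None,fx=k,fy=k,interpolation=cv2.INTER_CUBIC)
    for i in range(0,w,20):
        cv2.line(c,(i*k,0),(i*k,6),(0,255,255),1); cv2.putText(c,str(x+i),(i*k+2,14),0,.35,(0,255,255))
    for j in range(0,h,20):
        cv2.line(c,(0,j*k),(6,j*k),(0,255,255),1); cv2.putText(c,str(y+j),(0,j*k+10),0,.35,(0,255,255))
    return c
cv2.imwrite("pics/ctop.png",np.hstack([crop(t,168,185,120,110,3),crop(t,345,192,125,132,3)[:330]]))
cv2.imwrite("pics/ctop.png",np.hstack([cv2.copyMakeBorder(crop(t,168,185,120,110,3),0,66,0,0,0),crop(t,345,192,125,132,3)]))
cv2.imwrite("pics/cscene.png",np.hstack([crop(s,345,255,110,135,3),crop(s,235,130,90,135,3)]))
E
```

```text
(no output)
```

View pics/ctop.png

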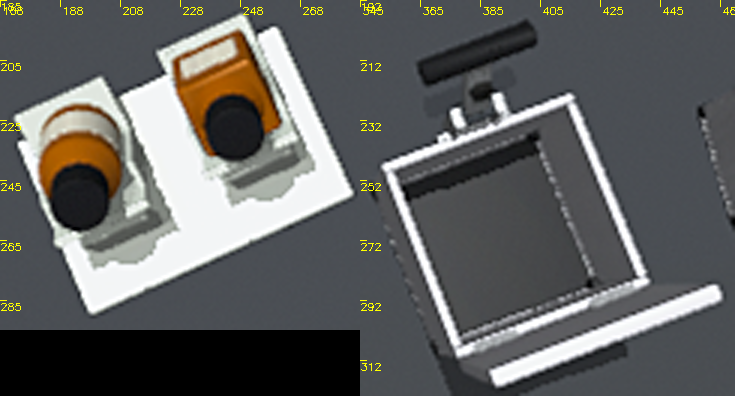

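View pics/cscene.png

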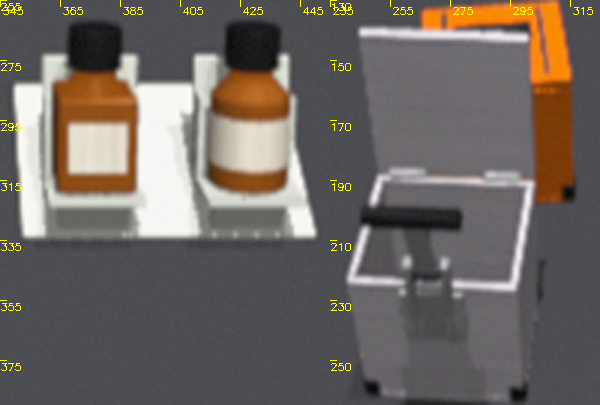

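Crops: the left bottle at top (194,240) is round and the right one is square. The case at (394,265) is the open aluminium one, with its lid on the robot side and its clamp on the far side. Next I fit the poses from the picked corners.

```bash
cat >> h.py <<'E'
from scipy.optimize import least_squares
CAL={c:viewer.get_calibration(c) for c in("scene","top")}
def proj(c,P):
    k=CAL[c]; p=R.from_euler("xyz",k["orientation"],degrees=True).inv().apply(np.atleast_2d(P)-k["position"])
    f=240/np.tan(np.radians(k["fov_y"]/2))
    return np.c_[k["cx"]+f*p[:,0]/-p[:,2],k["cy"]-f*p[:,1]/-p[:,2]]
def W(p,L): return R.from_euler("z",p[2]).apply(L)+[p[0],p[1],0]
def casepts(lid,cl,y=(66,-66)):
    up=lambda yy:[.066-.132*np.cos(lid)+.005*np.sin(lid),yy,.1315+.132*np.sin(lid)+.005*np.cos(lid)]
    b=lambda yy:[-.075+.075*np.cos(cl),yy,.1525+.075*np.sin(cl)]
    return np.array([up(.066),up(-.066),b(.035),b(-.035)])
E
cat > fit.py <<'E'
from h import *
h=.07
def fr(p):
    b=p[3]
    T=W(p,np.array([[-.07,.105,b],[-.07,-.105,b],[.07,-.105,b],[-.046,.055,.1302]]))
    S=W(p,np.array([[.07,-.105,b],[.07,.105,b],[-.07,-.105,b],[-.046,.055,.1302]]))
    return np.r_[(proj("top",T)-[[199,289.3],[285.3,249.3],[259.7,194],[194.7,251]]).ravel(),(proj("scene",S)-[[352.7,333.7],[450.3,333.7],[350,283.3],[429.3,266]]).ravel()]
r=least_squares(fr,[.45,.15,-.4,.008]); print("rack",r.x,np.degrees(r.x[2])); print(r.fun.round(1).reshape(-1,2).tolist())
def fc(p):
    rim=np.array([[-.066,.066,.131],[-.066,-.066,.131],[.066,-.066,.131],[.066,.066,.131]])
    m=casepts(p[3],p[4])
    T=W(p,np.r_[rim,m[2:]]); S=W(p,np.r_[rim,m])
    return np.r_[(proj("top",T)-[[416,224],[352.7,248],[377.7,310.3],[441,285.3],[403.3,203],[365,215.3]]).ravel(),
     (proj("scene",S)-[[241.3,223.7],[297,226],[303,190.7],[250.3,189],[245.3,140.7],[300.7,142.7],[246,202],[278.3,203]]).ravel()]
q=least_squares(fc,[.4,-.2,-2.8,1.7,1.9]); print("case",q.x,np.degrees(q.x[2])); print(q.fun.round(1).reshape(-1,2).tolist())
for n,p in(("top",[333,138]),("scene",[256,355])):
    s=least_squares(lambda u:(proj(n,[u[0],u[1],0])-p).ravel(),[.6,0]).x; print("beaker",n,s)
E
python3 fit.py
```

```text
rack [0.57300868 0.1423146  0.36776198 0.01066201] 21.071209134665494
[[-5.1, -4.7], [-2.0, -1.8], [0.0, -4.0], [1.6, 9.3], [-2.4, 0.8], [-0.8, 3.7], [-0.1, 0.3], [-1.4, -7.6]]
case [ 0.48715585 -0.20614615 -2.81009769  1.57771205  1.88128859] -161.00673781940102
[[-0.9, -1.4], [-1.3, -1.5], [-1.1, 1.1], [0.4, 1.4], [-1.2, -0.5], [-0.4, 1.2], [-1.7, -0.6], [-0.4, -0.2], [-0.4, -1.1], [0.0, -1.5], [-1.4, -0.3], [0.1, -0.3], [-1.1, -0.4], [-0.3, 0.0]]
beaker top [ 0.79508551 -0.09785011]
beaker scene [ 0.79340199 -0.0960374 ]
```

```bash
cat > fit2.py <<'E'
from h import *
def fr(p):
    b=p[3]
    T=W(p,np.array([[-.07,.105,b],[-.07,-.105,b],[.07,-.105,b]]))
    S=W(p,np.array([[.07,-.105,b],[.07,.105,b],[-.07,-.105,b]]))
    return np.r_[(proj("top",T)-[[199,289.3],[285.3,249.3],[259.7,194]]).ravel(),(proj("scene",S)-[[352.7,333.7],[450.3,333.7],[350,283.3]]).ravel()]
r=least_squares(fr,[.45,.15,-.4,.008]); print("rack",r.x,np.degrees(r.x[2])); print(r.fun.round(1).reshape(-1,2).tolist())
def tri(a,b): 
    s=least_squares(lambda u:np.r_[proj("top",u)[0]-a,proj("scene",u)[0]-b],[.5,.15,.1]); return s.x,s.fun.round(1)
loc=lambda P:R.from_euler("z",-r.x[2]).apply(P-[r.x[0],r.x[1],0])
for n,a,b in(("round cap",[194.7,251],[429.3,266]),("sq cap",[245.7,227.3],[376.8,266]),("round capbase",[196,240],[429,277])):
    P,f=tri(a,b); print(n,P,f,loc(P))
print(proj("top",W(r.x,np.array([[-.046,.055,.1302],[-.046,-.055,.1302]]))),proj("scene",W(r.x,np.array([[-.046,.055,.1302],[-.046,-.055,.1302]]))))
E
python3 fit2.py
```

```text
rack [0.56357592 0.13992638 0.40897526 0.00428063] 23.432556142417667
[[-1.3, 1.0], [-0.1, 0.4], [-0.4, -0.5], [-0.6, 0.3], [-0.6, -0.2], [-0.9, 0.3]]
round cap [0.52830577 0.18297222 0.12686958] [-0.9  0.3 -1.   0.1] [-0.01524338  0.05352166  0.12686958]
sq cap [0.57178738 0.08279979 0.1281971 ] [-0.6  0.2 -0.7  0. ] [-0.01518324 -0.05568074  0.1281971 ]
round capbase [0.55049283 0.18622798 0.11653356] [-2.3  0.7 -2.5  0.2] [0.00640861 0.04768579 0.11653356]
[[198.86983217 265.79230881]
 [251.05579638 241.7286466 ]] [[426.75500031 254.28420204]
 [375.229022   254.6061601 ]]
```

```bash
cat > plan.py <<'E'
import sys
from h import *
# usage: plan.py x y z roll pitch yaw [fraction]
def plan(pos,rpy):
    o=env.get_obs(); A=R.from_euler("xyz",o["tool_rot"],degrees=True); B=R.from_euler("xyz",rpy,degrees=True)
    d=A.inv().apply(np.array(pos)-o["tool_pos"]); w=(A.inv()*B).as_rotvec()
    print("shift",(d/.2).round(3),"turn",(w/1.5).round(3),"rows",round(np.linalg.norm(d)/.05,1),round(np.degrees(np.linalg.norm(w))/8.59,1))
if __name__=="__main__":
    v=[float(a) for a in sys.argv[1:]]; plan(v[:3],v[3:])
    o=env.get_obs(); print(o["time_s"],o["tool_pos"].round(4),o["tool_rot"].round(1),o["qpos"].round(0),o["force"].round(1))
E
python3 plan.py .40 .48 .33 180 0 91; python3 plan.py .481 .163 .2 180 -35 23.4
```

```text
shift [-1.003 -0.291 -0.537] turn [ 0.   -0.    0.79] rows 4.7 7.9
1.0 [0.2337 0.6065 0.2226] [180.    0.  158.9] [-68.  18.  -4.  83.   1.  79.  -3.] [ 0.1 -0.1 -0.5]
shift [-1.951 -1.625  0.113] turn [-0.478  0.195  1.517] rows 10.2 16.0
1.0 [0.2337 0.6065 0.2226] [180.    0.  158.9] [-68.  18.  -4.  83.   1.  79.  -3.] [ 0.1 -0.1 -0.5]
```

Emit:
apply_moves --pt "-0.3 -0.1 -0.5 0 0 0.2 1" --pt "-0.5 -0.15 -0.54 0 0 0.4 1" --pt "-0.8 -0.2 -0.54 0 0 0.6 1" --pt "-1 -0.29 -0.54 0 0 0.79 1" --pt "-1 -0.29 -0.54 0 0 0.79 1" --pt "-1 -0.29 -0.54 0 0 0.79 1" --pt "-1 -0.29 -0.54 0 0 0.79 1" --pt "-1 -0.29 -0.54 0 0 0.79 1" --pt "-1 -0.29 -0.54 0 0 0.79 1"

```text
time_s: 1.9
tool_pos: [0.3996, 0.4804, 0.3306]
tool_rot: [180.0, -0.0, 91.0]
force: [-0.1, 0.2, 0.0]
grip_width: 0.0868
grasp_force: 0.0
```

```bash
python3 plan.py .46 .29 .33 180 -15 40; python3 plan.py .481 .163 .21 180 -35 23.4
```

```text
shift [-0.957  0.285  0.003] turn [-0.078  0.163  0.59 ] rows 4.0 6.2
1.9 [0.3996 0.4804 0.3306] [180.  -0.  91.] [-61.  14.  10.  77.  -2.  89. -50.] [-0.1  0.2  0. ]
shift [-1.594  0.379  0.603] turn [-0.24   0.358  0.761] rows 7.0 8.7
1.9 [0.3996 0.4804 0.3306] [180.  -0.  91.] [-61.  14.  10.  77.  -2.  89. -50.] [-0.1  0.2  0. ]
```

Emit:
apply_moves --pt "-0.25 0.07 0 -0.01 0.03 0.1 1" --pt "-0.5 0.14 0 -0.03 0.06 0.2 1" --pt "-0.75 0.22 0 -0.05 0.1 0.35 1" --pt "-0.96 0.29 0 -0.08 0.16 0.59 1" --pt "-0.96 0.29 0 -0.08 0.16 0.59 1" --pt "-0.96 0.29 0 -0.08 0.16 0.59 1" --pt "-0.96 0.29 0 -0.08 0.16 0.59 1" --pt "-0.96 0.29 0 -0.08 0.16 0.59 1"

```text
time_s: 2.7
tool_pos: [0.4605, 0.2898, 0.3308]
tool_rot: [179.7, -14.9, 40.4]
force: [0.1, 0.6, -0.3]
grip_width: 0.0866
grasp_force: 0.0
```

```bash
python3 plan.py .481 .163 .20 180 -35 23.4
```

```text
shift [-0.489  0.546  0.55 ] turn [-0.08   0.232  0.181] rows 3.7 3.0
2.7 [0.4605 0.2898 0.3308] [179.7 -14.9  40.4] [-52.  -9.  16. 101.   2.  72. -86.] [ 0.1  0.6 -0.3]
```

```bash
python3 plan.py .53 .184 .21 180 -35 23.4
```

```text
shift [-0.23   0.625  0.568] turn [-0.08   0.232  0.181] rows 3.5 3.0
2.7 [0.4605 0.2898 0.3308] [179.7 -14.9  40.4] [-52.  -9.  16. 101.   2.  72. -86.] [ 0.1  0.6 -0.3]
```

Emit:
apply_moves --pt "-0.1 0.2 0.1 -0.03 0.08 0.06 1" --pt "-0.15 0.4 0.25 -0.05 0.15 0.12 1" --pt "-0.23 0.6 0.4 -0.08 0.23 0.18 1" --pt "-0.23 0.62 0.57 -0.08 0.23 0.18 1" --pt "-0.23 0.62 0.57 -0.08 0.23 0.18 1" --pt "-0.23 0.62 0.57 -0.08 0.23 0.18 1"

```text
time_s: 3.3
tool_pos: [0.5281, 0.1807, 0.2043]
tool_rot: [179.9, -34.3, 23.1]
force: [0.2, -0.4, 0.9]
grip_width: 0.0865
grasp_force: 0.0
```

```bash
cat >> h.py <<'E'
def wproj(k,P):
    p=R.from_euler("xyz",k["orientation"],degrees=True).inv().apply(np.atleast_2d(P)-k["position"])*[1,-1,-1]
    f=240/np.tan(np.radians(k["fov_y"]/2)); th=np.arctan2(np.hypot(p[:,0],p[:,1]),p[:,2]); ph=np.arctan2(p[:,1],p[:,0])
    return np.c_[k["cx"]+f*th*np.cos(ph),k["cy"]+f*th*np.sin(ph)]
E
python3 - <<'E'
from h import *
k=viewer.get_calibration("wrist"); im=viewer.read_camera("wrist")
a=np.array([-.526,-.228,.819]); c=np.array([.5283,.183,.127])
for P in(c,c-.03*a,c-.115*a):
    u=wproj(k,P)[0]; print(u.round()); cv2.drawMarker(im,tuple(int(v) for v in u),(0,255,0),0,12,1)
cv2.imwrite("pics/w1.png",im[:,:,::-1]); np.save("k1.npy",k)
o=env.get_obs(); print(o["tool_pos"],o["tool_rot"],o["qpos"].round(1),o["time_s"])
print([(b["location"],b["conf"]) for b in boxes_of("wrist","bottle")])
E
```

```text
[315. 314.]
[315. 295.]
[316. 257.]
[0.52933814 0.1833129  0.20777881] [179.91927358 -34.6339653   23.21141105] [-18.4 -15.6  -2.3 127.2  -3.4  33.8 -85.4] 3.35
[]
```

View pics/w1.png

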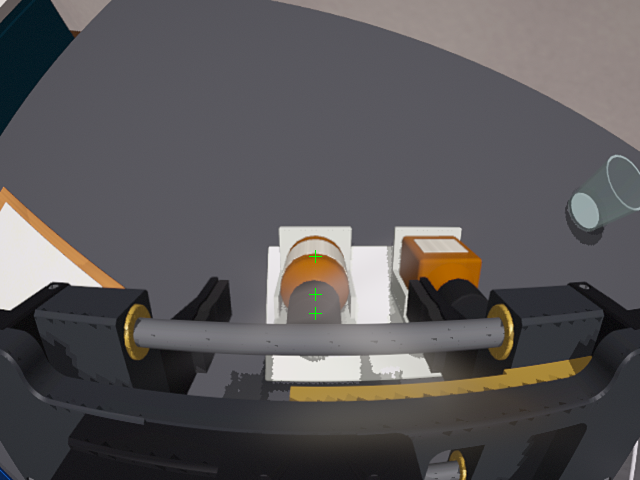

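The markers lie on the bottle's axis at column 315, with the fingers at 215 and 425 straddling it, and the square bottle stays clear to the right. I descend to the cap.

```bash
python3 plan.py .544 .19 .102 180 -35 23.4
```

```text
shift [-0.249  0.004  0.486] turn [ 0.001  0.002 -0.001] rows 2.2 0.0
3.4 [0.5302 0.1851 0.2101] [179.9 -34.9  23.3] [-19. -16.  -2. 127.  -3.  34. -85.] [-0.   1.7 -0.6]
```

Emit:
apply_moves --pt "-0.06 0 0.12 0 0 0 1" --pt "-0.12 0 0.24 0 0 0 1" --pt "-0.18 0 0.34 0 0 0 1" --pt "-0.22 0 0.42 0 0 0 1" --pt "-0.25 0 0.49 0 0 0 1" --pt "-0.25 0 0.49 0 0 0 1" --pt "-0.25 0 0.49 0 0 0 0.3" --pt "-0.25 0 0.49 0 0 0 0.3" --pt "-0.25 0 0.49 0 0 0 0.3" --pt "-0.25 0 0.49 0 0 0 0.3" --pt "-0.25 0 0.49 0 0 0 0.3" --pt "-0.25 0 0.49 0 0 0 0.3" --grip_force 15

```text
time_s: 4.6
tool_pos: [0.5432, 0.1901, 0.1004]
tool_rot: [180.0, -34.9, 23.2]
force: [0.4, 0.6, 0.6]
grip_width: 0.0469
grasp_force: 0.0
```

```bash
python3 plan.py .56 .195 .25 180 -35 23.4
```

```text
shift [ 0.499  0.011 -0.564] turn [ 0.002  0.002 -0.002] rows 3.0 0.0
4.6 [0.5432 0.1901 0.1004] [180.  -34.9  23.2] [-19.  -5.  -2. 133.  -4.  18. -85.] [0.4 0.6 0.6]
```

Emit:
apply_moves --pt "0 0 0 0 0 0 0.1" --pt "0 0 0 0 0 0 0.1" --pt "0 0 0 0 0 0 0.1" --pt "0 0 0 0 0 0 0.1" --pt "0 0 0 0 0 0 0.1" --pt "0 0 0 0 0 0 0.1" --grip_force 20

```text
time_s: 5.2
tool_pos: [0.5432, 0.1902, 0.1003]
tool_rot: [180.0, -34.8, 23.2]
force: [-0.6, -0.3, 0.8]
grip_width: 0.0375
grasp_force: 20.0
```

Emit:
apply_moves --pt "0.04 0 -0.06 0 0 0 0.1" --pt "0.09 0 -0.13 0 0 0 0.1" --pt "0.15 0 -0.2 0 0 0 0.1" --pt "0.22 0 -0.28 0 0 0 0.1" --pt "0.3 0 -0.36 0 0 0 0.1" --pt "0.38 0 -0.44 0 0 0 0.1" --pt "0.45 0 -0.51 0 0 0 0.1" --pt "0.5 0 -0.56 0 0 0 0.1" --pt "0.5 0 -0.56 0 0 0 0.1"

```text
time_s: 6.1
tool_pos: [0.5608, 0.1978, 0.2512]
tool_rot: [180.0, -35.0, 23.2]
force: [0.3, 1.3, -1.5]
grip_width: 0.0373
grasp_force: 20.0
```

```bash
python3 plan.py .58 .18 .36 180 0 21; python3 - <<'E'
from h import *
q=[.48716,-.20615,-2.8101]
for x in(0,.008): print(W(q,np.array([[x,0,0]])))
E
```

```text
shift [ 0.356  0.12  -0.415] turn [-0.007 -0.407  0.024] rows 2.2 4.1
6.1 [0.5608 0.1978 0.2512] [180.  -35.   23.2] [-19. -13.  -2. 120.  -3.  38. -86.] [ 0.3  1.3 -1.5]
[[ 0.48716 -0.20615  0.     ]]
[[ 0.47959554 -0.20875364  0.        ]]
```

Emit:
apply_moves --pt "0.09 0.03 -0.1 0 -0.1 0 0.1" --pt "0.18 0.06 -0.2 0 -0.2 0.01 0.1" --pt "0.27 0.09 -0.3 0 -0.3 0.02 0.1" --pt "0.36 0.12 -0.42 -0.01 -0.41 0.02 0.1" --pt "0.36 0.12 -0.42 -0.01 -0.41 0.02 0.1" --pt "0.36 0.12 -0.42 -0.01 -0.41 0.02 0.1"

```text
time_s: 6.7
tool_pos: [0.5811, 0.1807, 0.3566]
tool_rot: [179.7, 0.6, 21.3]
force: [1.3, -0.9, -3.5]
grip_width: 0.0374
grasp_force: 20.0
```

```bash
python3 plan.py .54 -.01 .37 180 0 20;  python3 plan.py .4796 -.2088 .37 180 0 19
```

```text
shift [-0.539  0.814 -0.057] turn [0.003 0.007 0.015] rows 3.9 0.2
6.7 [0.5811 0.1807 0.3566] [179.7   0.6  21.3] [-19.  12.  -1.  76.   1.  93. -89.] [ 1.3 -0.9 -3.5]
shift [-1.182  1.63  -0.046] turn [0.004 0.007 0.027] rows 8.1 0.3
6.7 [0.5811 0.1807 0.3566] [179.7   0.6  21.3] [-19.  12.  -1.  76.   1.  93. -89.] [ 1.3 -0.9 -3.5]
```

Emit:
apply_moves --pt "-0.08 0.13 0 0 0 0.01 0.1" --pt "-0.2 0.32 -0.03 0 0 0.01 0.1" --pt "-0.32 0.5 -0.05 0 0 0.01 0.1" --pt "-0.43 0.67 -0.05 0 0 0.02 0.1" --pt "-0.5 0.77 -0.05 0 0 0.02 0.1" --pt "-0.53 0.82 -0.05 0 0 0.02 0.1" --pt "-0.53 0.82 -0.05 0 0 0.02 0.1"

```text
time_s: 7.4
tool_pos: [0.5394, -0.013, 0.3702]
tool_rot: [179.7, 0.4, 19.4]
force: [0.6, 0.6, -1.3]
grip_width: 0.0373
grasp_force: 20.0
```

```bash
python3 plan.py .4796 -.2088 .37 180 0 19
```

```text
shift [-0.607  0.824  0.01 ] turn [0.004 0.005 0.005] rows 4.1 0.1
7.4 [ 0.5394 -0.013   0.3702] [179.7   0.4  19.4] [ -8.   3.   6.  84.   0.  93. -72.] [ 0.6  0.6 -1.3]
```

Emit:
apply_moves --pt "-0.08 0.11 0 0 0 0 0.1" --pt "-0.22 0.3 0 0 0 0 0.1" --pt "-0.36 0.5 0 0 0 0 0.1" --pt "-0.5 0.68 0 0 0 0.01 0.1" --pt "-0.58 0.79 0 0 0 0.01 0.1" --pt "-0.61 0.82 0 0 0 0.01 0.1" --pt "-0.61 0.82 0 0 0 0.01 0.1" --pt "-0.61 0.82 0 0 0 0.01 0.1"

```text
time_s: 8.2
tool_pos: [0.4815, -0.2038, 0.3723]
tool_rot: [179.7, 0.4, 19.0]
force: [0.3, 1.1, -2.6]
grip_width: 0.0375
grasp_force: 20.0
```

```bash
python3 - <<'E'
from h import *
k=viewer.get_calibration("wrist"); im=viewer.read_camera("wrist")
t=viewer.read_camera("top"); s=viewer.read_camera("scene")
q=[.48716,-.20615,-2.8101]
for P in W(q,np.r_[[[-.066,.066,.131],[-.066,-.066,.131],[.066,-.066,.131],[.066,.066,.131]],casepts(1.578,1.881)]):
    for i,u in((im,wproj(k,P)[0]),(t,proj("top",P)[0]),(s,proj("scene",P)[0])): cv2.drawMarker(i,tuple(int(round(v)) for v in u),(0,255,0),0,6,1)
for n,i in(("w2",im),("t2",t),("s2",s)): cv2.imwrite(f"pics/{n}.png",i[:,:,::-1])
c=lambda i,x,y:cv2.resize(i[y:y+130,x:x+170],(400,306))[:300]
m=np.vstack([np.hstack([c(t,330,190),c(s,200,100)]),np.hstack([cv2.resize(im,(400,300)),im[150:450,150:550]])])
cv2.imwrite("pics/m2.png",m[:,:,::-1])
E
python3 plan.py .4796 -.2088 .091 180 0 19
```

```text
shift [-0.005  0.01   1.408] turn [ 0.003  0.004 -0.001] rows 5.6 0.1
8.35 [ 0.4812 -0.2045  0.3725] [179.7   0.4  18.9] [  4.   1.  16.  87.   0.  93. -51.] [-0.5 -0.8 -1.5]
```

View pics/m2.png

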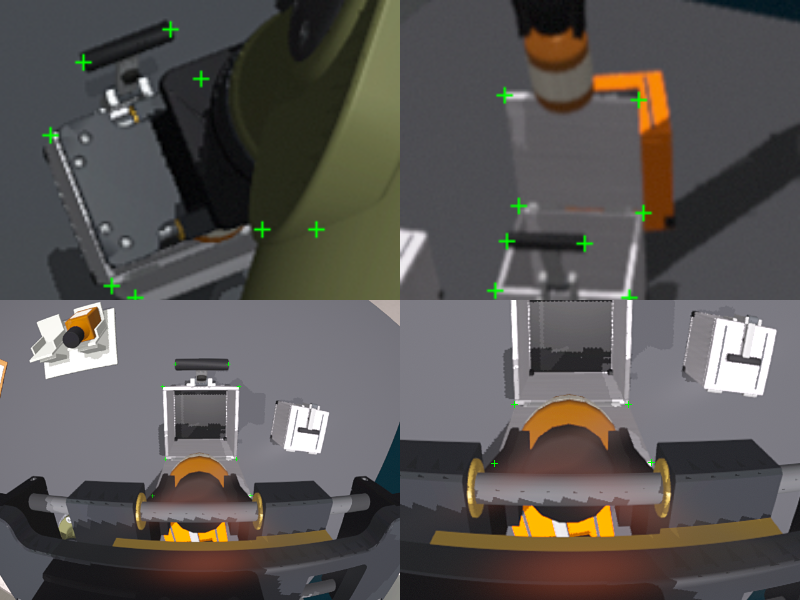

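Emit:
apply_moves --pt "0 0 0.1 0 0 0 0.1" --pt "0 0 0.25 0 0 0 0.1" --pt "0 0 0.4 0 0 0 0.1" --pt "0 0 0.55 0 0 0 0.1" --pt "0 0 0.7 0 0 0 0.1" --pt "0 0 0.8 0 0 0 0.1" --pt "0 0 0.9 0 0 0 0.1" --pt "0 0 0.9 0 0 0 0.1"

```text
time_s: 9.15
tool_pos: [0.478, -0.2063, 0.1898]
tool_rot: [179.9, 0.7, 18.8]
force: [0.1, -0.6, -2.7]
grip_width: 0.0375
grasp_force: 20.0
```

```bash
python3 plan.py .4796 -.2088 .095 180 0 19
```

```text
shift [0.009 0.013 0.474] turn [ 0.001  0.008 -0.002] rows 1.9 0.1
9.15 [ 0.478  -0.2063  0.1898] [179.9   0.7  18.8] [  4.   4.  17. 104.  -1.  72. -50.] [ 0.1 -0.6 -2.7]
```

Emit:
apply_moves --pt "0 0 0.06 0 0 0 0.1" --pt "0 0 0.14 0 0 0 0.1" --pt "0 0 0.22 0 0 0 0.1" --pt "0 0 0.3 0 0 0 0.1" --pt "0 0 0.37 0 0 0 0.1" --pt "0 0 0.42 0 0 0 0.1" --pt "0 0 0.45 0 0 0 0.1" --pt "0 0 0.46 0 0 0 0.1" --pt "0 0 0.46 0 0 0 0.1"

```text
time_s: 10.05
tool_pos: [0.4792, -0.2091, 0.1009]
tool_rot: [179.7, 0.4, 18.7]
force: [0.5, -0.3, -2.7]
grip_width: 0.0373
grasp_force: 20.0
```

Emit:
apply_moves --pt "0 0 0.01 0 0 0 0.1" --pt "0 0 0.02 0 0 0 0.1" --pt "0 0 0.03 0 0 0 0.1" --pt "0 0 0.035 0 0 0 0.1" --pt "0 0 0.035 0 0 0 0.1" --pt "0 0 0.035 0 0 0 0.1"

```text
time_s: 10.65
tool_pos: [0.479, -0.2091, 0.0938]
tool_rot: [179.7, 0.4, 18.7]
force: [0.5, -0.4, -2.2]
grip_width: 0.037
grasp_force: 20.0
```

```bash
python3 plan.py .4796 -.2088 .095 180 0 19
```

```text
shift [ 0.003 -0.    -0.006] turn [ 0.004  0.005 -0.003] rows 0.0 0.1
10.65 [ 0.479  -0.2091  0.0938] [179.7   0.4  18.7] [  5.   9.  17. 111.  -2.  61. -49.] [ 0.5 -0.4 -2.2]
```

Emit:
apply_moves --pt "0 0 0.01 0 0 0 0.1" --pt "0 0 0.01 0 0 0 0.1" --pt "0 0 0.015 0 0 0 0.1" --pt "0 0 0.02 0 0 0 0.1" --pt "0 0 0.02 0 0 0 0.1"

```text
time_s: 11.15
tool_pos: [0.4788, -0.209, 0.0896]
tool_rot: [179.7, 0.4, 18.7]
force: [0.5, 0.1, -2.6]
grip_width: 0.0377
grasp_force: 20.0
```

Emit:
apply_moves --pt "0 0 0.005 0 0 0 0.1" --pt "0 0 0.01 0 0 0 0.1" --pt "0 0 0.01 0 0 0 0.1" --pt "0 0 0.01 0 0 0 0.1"

```text
time_s: 11.55
tool_pos: [0.4789, -0.2091, 0.0877]
tool_rot: [179.7, 0.4, 18.7]
force: [-0.3, -0.8, -1.5]
grip_width: 0.0377
grasp_force: 20.0
```

Emit:
apply_moves --pt "0 0 0.005 0 0 0 0.1" --pt "0 0 0.01 0 0 0 0.1" --pt "0 0 0.01 0 0 0 0.1" --pt "0 0 0.01 0 0 0 0.1"

```text
time_s: 11.95
tool_pos: [0.4798, -0.2091, 0.087]
tool_rot: [179.6, 0.3, 18.7]
force: [-0.3, 1.0, 6.0]
grip_width: 0.0377
grasp_force: 20.0
```

On the floor (force changed from −2 to +6 N). Release part-way, then rise.

Emit:
apply_moves --pt "0 0 0 0 0 0 0.44" --pt "0 0 0 0 0 0 0.5" --pt "0 0 0 0 0 0 0.6" --pt "0 0 0 0 0 0 0.65" --pt "0 0 0 0 0 0 0.65" --pt "0 0 0 0 0 0 0.65" --pt "0 0 0 0 0 0 0.65" --pt "0 0 0 0 0 0 0.65"

```text
time_s: 12.75
tool_pos: [0.4789, -0.2091, 0.0857]
tool_rot: [179.7, 0.4, 18.7]
force: [-0.1, -0.0, 0.1]
grip_width: 0.0567
grasp_force: 0.0
```

Emit:
apply_moves --pt "0 0 -0.05 0 0 0 0.65" --pt "0 0 -0.15 0 0 0 0.65" --pt "0 0 -0.3 0 0 0 0.65" --pt "0 0 -0.5 0 0 0 0.6" --pt "0 0 -0.75 0 0 0 0.3" --pt "0 0 -1 0 0 0 0" --pt "0 0 -1 0 0 0 0" --pt "0 0 -1 0 0 0 0"

```text
time_s: 13.55
tool_pos: [0.4805, -0.2079, 0.2878]
tool_rot: [179.5, 0.2, 18.7]
force: [0.7, -0.3, -0.7]
grip_width: 0.0284
grasp_force: 0.0
```

```bash
python3 - <<'E'
from h import *
import plan
q=[.48716,-.20615,-2.8101]
Z=lambda x,z:W(q,np.array([[x,0,z]]))[0]
for x,z in((.008,.325),(.105,.325),(.105,.222)): print(Z(x,z)); plan.plan(Z(x,z),[180,0,19])
for px in([450,340],[387,372],[425,447]):
    print(least_squares(lambda u:(proj("top",[u[0],u[1],.15])-px).ravel(),[.2,-.2]).x)
k=viewer.get_calibration("wrist"); im=viewer.read_camera("wrist")
P=Z(.008,.121); print(wproj(k,P)); print([(b["location"],b["conf"]) for b in boxes_of("wrist","bottle")])
cv2.imwrite("pics/w3.png",im[:,:,::-1])
E
```

```text
[ 0.47959554 -0.20875364  0.325     ]
shift [-0.006  0.004 -0.186] turn [ 0.005  0.002 -0.003] rows 0.7 0.1
[ 0.38787645 -0.24032275  0.325     ]
shift [-0.491  0.007 -0.184] turn [ 0.005  0.002 -0.003] rows 2.1 0.1
[ 0.38787645 -0.24032275  0.222     ]
shift [-0.49   0.003  0.331] turn [ 0.005  0.002 -0.003] rows 2.4 0.1
[ 0.34802131 -0.2949248 ]
[ 0.2940619  -0.17714526]
[ 0.16236775 -0.23856702]
[[317.53183937 218.68581491]]
[([315.1, 228.2], 0.61)]
```

View pics/w3.png

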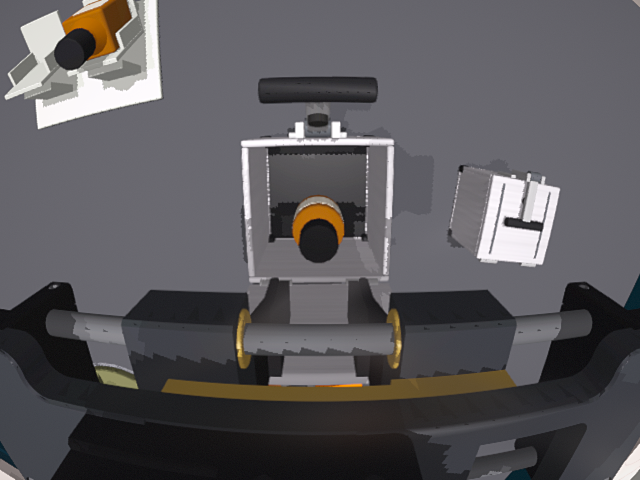

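```bash
python3 - <<'E'
from h import *
q=[.48716,-.20615,-2.8101]
k=viewer.get_calibration("wrist"); im=viewer.read_camera("wrist")
k2=viewer.get_calibration("wrist");print(k["position"]-k2["position"])
print(wproj(k,W(q,np.array([[-.066,.066,.131],[-.066,-.066,.131],[.066,-.066,.131],[.066,.066,.131],[.008,0,.121],[.008,0,.006],[.02,0,.121],[.0,0,.121]]))).round())
m=masks_of("wrist","bottle")[0]; ys,xs=np.where(m["pixels"]); print(m["conf"],xs.min(),xs.max(),ys.min(),ys.max())
blk=(im[180:280,270:370].max(2)<45); y2,x2=np.where(blk); n,l,st,ce=cv2.connectedComponentsWithStats(blk.astype(np.uint8)); print(st[st[:,4]>300],ce[st[:,4]>300]+[270,180])
b=(im[...,0].astype(int)-im[...,2]>60)[180:280,270:370]; yy,xx=np.where(b); print("amber",xx.min()+270,xx.max()+270,yy.min()+180,yy.max()+180)
E
```

```text
[ 2.77850109e-05 -4.27202190e-05  6.09067416e-04]
[[396. 136.]
 [241. 137.]
 [249. 281.]
 [390. 280.]
 [319. 217.]
 [318. 195.]
 [319. 230.]
 [319. 209.]]Traceback (most recent call last):
  File "<stdin>", line 6, in <module>
IndexError: list index out of range
```

```bash
python3 - <<'E'
from h import *
q=[.48716,-.20615,-2.8101]
k=viewer.get_calibration("wrist"); im=cv2.imread("pics/w3.png")[:,:,::-1]
blk=(im[180:280,285:355].max(2)<45).astype(np.uint8); n,l,st,ce=cv2.connectedComponentsWithStats(blk); 
for s,c in zip(st[1:],ce[1:]):
    if s[4]>300: print(s[0]+285,s[1]+180,s[2:],(c+[285,180]).round())
b=(im[...,0].astype(int)-im[...,2]>60)[170:280,270:370]; yy,xx=np.where(b); print("amber",xx.min()+270,xx.max()+270,yy.min()+170,yy.max()+170)
# silhouette of upright bottle at local x
t=np.linspace(0,2*np.pi,72)
for x in(.008,.015,.02,.025,.03,.035):
    o=[]
    for z,r in((.121,.019),(.091,.019),(.072,.028),(.006,.028)):
        u=wproj(k,W(q,np.c_[x+r*np.cos(t),r*np.sin(t),z+0*t])); o.append((u[:,1].min().round(),u[:,1].max().round(),np.ptp(u[:,0]).round()))
    print(x,o)
t=viewer.read_camera("top");s=viewer.read_camera("scene")
c=lambda i,x,y:cv2.resize(i[y:y+100,x:x+133],(400,300))
cv2.imwrite("pics/m3.png",np.hstack([c(t,335,210),c(s,210,140)])[:,:,::-1])
E
```

```text
337 202 [ 18  35 399] [348. 217.]
300 219 [  38   43 1324] [318. 241.]
amber 292 343 195 244
0.008 [(np.float64(197.0), np.float64(237.0), np.float64(42.0)), (np.float64(191.0), np.float64(229.0), np.float64(39.0)), (np.float64(179.0), np.float64(232.0), np.float64(54.0)), (np.float64(172.0), np.float64(217.0), np.float64(47.0))]
0.015 [(np.float64(204.0), np.float64(245.0), np.float64(42.0)), (np.float64(198.0), np.float64(235.0), np.float64(39.0)), (np.float64(186.0), np.float64(239.0), np.float64(54.0)), (np.float64(177.0), np.float64(223.0), np.float64(46.0))]
0.02 [(np.float64(210.0), np.float64(250.0), np.float64(42.0)), (np.float64(203.0), np.float64(240.0), np.float64(38.0)), (np.float64(191.0), np.float64(243.0), np.float64(54.0)), (np.float64(182.0), np.float64(227.0), np.float64(46.0))]
0.025 [(np.float64(215.0), np.float64(255.0), np.float64(42.0)), (np.float64(208.0), np.float64(245.0), np.float64(38.0)), (np.float64(196.0), np.float64(248.0), np.float64(54.0)), (np.float64(186.0), np.float64(231.0), np.float64(46.0))]
0.03 [(np.float64(221.0), np.float64(260.0), np.float64(41.0)), (np.float64(213.0), np.float64(250.0), np.float64(38.0)), (np.float64(200.0), np.float64(252.0), np.float64(54.0)), (np.float64(190.0), np.float64(235.0), np.float64(46.0))]
0.035 [(np.float64(226.0), np.float64(265.0), np.float64(41.0)), (np.float64(218.0), np.float64(254.0), np.float64(38.0)), (np.float64(205.0), np.float64(256.0), np.float64(53.0)), (np.float64(194.0), np.float64(238.0), np.float64(46.0))]
```

View pics/m3.png

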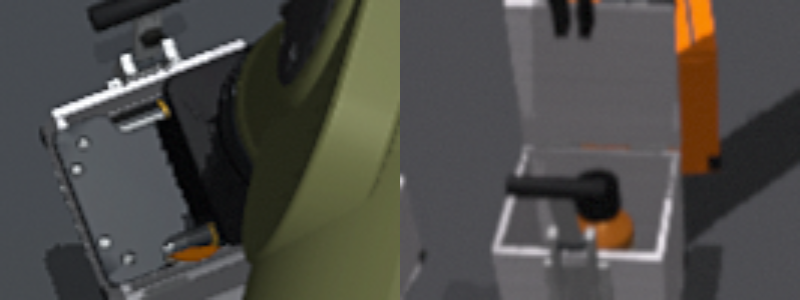

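```bash
python3 - <<'E'
from h import *
q=[.48716,-.20615,-2.8101]
k=viewer.get_calibration("wrist")
loc=lambda z,f:least_squares(lambda u:(f(W(q,np.array([[u[0],u[1],z]])))[0]),[0,0]).x.round(4)
print("scene cap",loc(.121,lambda P:proj("scene",P)-[276.7,200.5]))
print("scene body-shoulder widest",loc(.06,lambda P:proj("scene",P)-[280,217]))
print("wrist cap",loc(.121,lambda P:wproj(k,P)-[318.5,242]))
im=viewer.read_camera("scene")
for n in("bottle",):
    for m in masks_of("scene",n)[:3]:
        ys,xs=np.where(m["pixels"]); print(m["conf"],np.round(m["location"]),xs.min(),xs.max(),ys.min(),ys.max())
for x in(.01,.02,.03):
    print(x,proj("scene",W(q,np.array([[x,0,.121],[x,0,.08],[x,-.019,.1],[x,.019,.1],[x-.028,0,.05],[x,-.028,.06],[x,.028,.06]]))).round(1).tolist())
# colours: amber & cap extents in scene crop
c=im[180:235,262:300].astype(int); a=(c[...,0]-c[...,2]>60); y,x=np.where(a); print("amber",x.min()+262,x.max()+262,y.min()+180,y.max()+180)
o=env.get_obs();print(o["time_s"],o["tool_pos"])
E
```

```text
scene cap [ 0.0318 -0.005 ]
scene body-shoulder widest [ 0.0391 -0.0077]
wrist cap [ 0.0312 -0.0008]
0.79 [280. 214.] 268 287 197 224
0.01 [[273.3, 206.2], [274.7, 218.7], [281.7, 213.0], [266.4, 212.3], [274.0, 235.1], [286.4, 225.1], [264.4, 224.1]]
0.02 [[274.0, 203.5], [275.3, 216.0], [282.3, 210.3], [267.1, 209.7], [274.6, 232.4], [286.9, 222.4], [265.0, 221.4]]
0.03 [[274.6, 200.9], [275.9, 213.4], [282.8, 207.7], [267.7, 207.0], [275.2, 229.6], [287.4, 219.7], [265.7, 218.8]]
amber 269 286 210 222
13.95 [ 0.47944031 -0.20745104  0.28486245]
```

The bottle stands upright near the case's +x wall at x≈+0.031. The wall prevents it from going beyond 0.032, so it is within the limits. Next is the lid: over its edge and down on the outer side.

Emit:
apply_moves --pt "0 0 -0.19 0 0 0 0" --pt "0 0 -0.19 0 0 0 0" --pt "-0.16 0 -0.19 0 0 0 0" --pt "-0.33 0 -0.19 0 0 0 0" --pt "-0.49 0 -0.19 0 0 0 0" --pt "-0.49 0 -0.19 0 0 0 0" --pt "-0.49 0 -0.19 0 0 0 0" --pt "-0.49 0 0 0 0 0 0" --pt "-0.49 0 0.15 0 0 0 0" --pt "-0.49 0 0.33 0 0 0 0" --pt "-0.49 0 0.33 0 0 0 0" --pt "-0.49 0 0.33 0 0 0 0"

```text
time_s: 15.15
tool_pos: [0.3873, -0.239, 0.2206]
tool_rot: [179.7, 0.4, 18.8]
force: [0.7, 0.9, -0.0]
grip_width: 0.0002
grasp_force: 0.0
```

```bash
cat > lid.py <<'E'
from h import *
q=[.48716,-.20615,-2.8101]
o=env.get_obs(); l=R.from_euler("z",-q[2]).apply(o["tool_pos"]-[q[0],q[1],0]); print(o["time_s"],"local",l.round(4),o["qpos"].round(0),o["force"].round(1),o["grip_width"])
r=.1
for th in np.r_[1.6:0:-.1,0.05,0,-.03]:
    x=.066-r*np.cos(th)+.02*np.sin(th); z=.1315+r*np.sin(th)+.02*np.cos(th)-.01
    print(round(th,2),round((l[0]-x)/.2,3),round((l[2]-z)/.2,3))
E
python3 lid.py
```

```text
15.15 local [ 0.1051 -0.0014  0.2206] [  7.  -6.  20. 110.   3.  76. -45.] [ 0.7  0.9 -0. ] 0.00019374502377481013
1.6 0.081 -0.001
1.5 0.131 -0.01
1.4 0.182 -0.014
1.3 0.233 -0.013
1.2 0.284 -0.007
1.1 0.333 0.005
1.0 0.382 0.021
0.9 0.428 0.042
0.8 0.472 0.067
0.7 0.514 0.097
0.6 0.552 0.131
0.5 0.587 0.168
0.4 0.617 0.209
0.3 0.644 0.252
0.2 0.666 0.298
0.1 0.683 0.346
0.05 0.69 0.371
0.0 0.696 0.396
-0.03 0.698 0.411
```

Emit:
apply_moves --pt "0.04 0 0 0 0 0 0" --pt "0.08 0 0 0 0 0 0" --pt "0.105 0 -0.005 0 0 0 0" --pt "0.13 0 -0.01 0 0 0 0" --pt "0.155 0 -0.012 0 0 0 0" --pt "0.18 0 -0.014 0 0 0 0" --pt "0.21 0 -0.014 0 0 0 0" --pt "0.235 0 -0.013 0 0 0 0" --pt "0.26 0 -0.01 0 0 0 0" --pt "0.285 0 -0.007 0 0 0 0" --pt "0.31 0 0 0 0 0 0" --pt "0.333 0 0.005 0 0 0 0" --pt "0.358 0 0.012 0 0 0 0" --pt "0.382 0 0.021 0 0 0 0" --pt "0.405 0 0.031 0 0 0 0" --pt "0.428 0 0.042 0 0 0 0" --pt "0.45 0 0.054 0 0 0 0" --pt "0.472 0 0.067 0 0 0 0"

```text
time_s: 16.95
tool_pos: [0.4765, -0.2092, 0.2062]
tool_rot: [179.7, 0.4, 18.7]
force: [-0.9, -1.8, -0.3]
grip_width: 0.0002
grasp_force: 0.7
```

```bash
python3 lid.py|sed -n '1p;9,30p'; python3 - <<'E'
from h import *
im=viewer.read_camera("scene"); im2=viewer.read_camera("wrist")
cv2.imwrite("pics/m4.png",np.hstack([cv2.resize(im[100:260,200:370],(400,376)),cv2.resize(im2,(400,300))[:300] if 0 else cv2.copyMakeBorder(cv2.resize(im2,(400,300)),0,76,0,0,0)])[:,:,::-1])
E
```

```text
16.95 local [ 0.0111 -0.0006  0.2062] [  4.   3.  17. 103.  -0.  74. -50.] [-0.9 -1.8 -0.3] 0.0001534075649603787
0.9 -0.042 -0.03
0.8 0.002 -0.005
0.7 0.043 0.025
0.6 0.082 0.059
0.5 0.116 0.096
0.4 0.147 0.137
0.3 0.174 0.18
0.2 0.196 0.226
0.1 0.213 0.274
0.05 0.22 0.299
0.0 0.225 0.324
-0.03 0.228 0.339
```

View pics/m4.png

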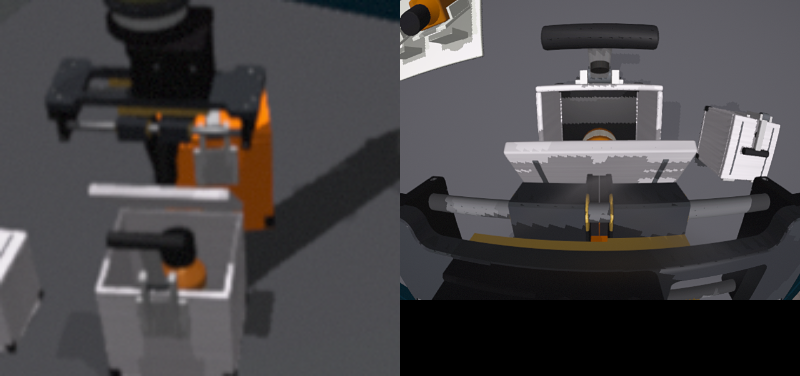

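The lid is leaning over with the finger behind it, and the bottle is standing. I continue the arc to shut.

Emit:
apply_moves --pt "0.022 0 0.01 0 0 0 0" --pt "0.043 0 0.025 0 0 0 0" --pt "0.063 0 0.042 0 0 0 0" --pt "0.082 0 0.059 0 0 0 0" --pt "0.1 0 0.077 0 0 0 0" --pt "0.116 0 0.096 0 0 0 0" --pt "0.132 0 0.116 0 0 0 0" --pt "0.147 0 0.137 0 0 0 0" --pt "0.16 0 0.158 0 0 0 0" --pt "0.174 0 0.18 0 0 0 0" --pt "0.185 0 0.203 0 0 0 0" --pt "0.196 0 0.226 0 0 0 0" --pt "0.205 0 0.25 0 0 0 0" --pt "0.213 0 0.274 0 0 0 0" --pt "0.217 0 0.287 0 0 0 0" --pt "0.22 0 0.299 0 0 0 0" --pt "0.223 0 0.311 0 0 0 0" --pt "0.225 0 0.32 0 0 0 0" --pt "0.225 0 0.325 0 0 0 0"

```text
time_s: 18.95
tool_pos: [0.5185, -0.1954, 0.1418]
tool_rot: [179.7, 0.4, 18.7]
force: [-4.2, 0.4, 10.0]
grip_width: 0.0004
grasp_force: 4.7
```

Emit:
apply_moves --pt "0 0 0.005 0 0 0 0" --pt "0 0 0.005 0 0 0 0" --pt "0 0 0.005 0 0 0 0" --pt "0 0 -0.1 0 0 0 0" --pt "0 0 -0.3 0 0 0 0" --pt "0 0 -0.55 0 0 0 0" --pt "0 0 -0.75 0 0 0 0" --pt "0.15 0 -0.8 0 0 0 0" --pt "0.35 0 -0.8 0 0 0 0" --pt "0.56 0 -0.8 0 0 0 0" --pt "0.56 0 -0.8 0 0 0 0" --pt "0.56 0 -0.8 0 0 0 0"

```text
time_s: 20.15
tool_pos: [0.6256, -0.1575, 0.2989]
tool_rot: [179.7, 0.5, 18.8]
force: [0.1, -0.0, -0.1]
grip_width: 0.0005
grasp_force: 0.0
```

```bash
cat > clamp.py <<'E'
from h import *
q=[.48716,-.20615,-2.8101]
o=env.get_obs(); l=R.from_euler("z",-q[2]).apply(o["tool_pos"]-[q[0],q[1],0]); print(o["time_s"],"local",l.round(4),o["qpos"].round(0),o["force"].round(1))
for th in np.r_[2.1,1.9:0:-.1,0,-.03]:
    x=-.075+.075*np.cos(th)-.018*np.sin(th); z=.1525+.075*np.sin(th)+.018*np.cos(th)-.01
    print(round(th,2),round((l[0]-x)/.2,3),round((l[2]-z)/.2,3))
E
python3 clamp.py; python3 - <<'E'
from h import *
q=[.48716,-.20615,-2.8101]
viewer.read_camera("scene"); s=viewer.read_camera("scene"); k=viewer.get_calibration("wrist"); w=viewer.read_camera("wrist")
m=casepts(0,1.881)
for P in W(q,m):
    for i,u in((s,proj("scene",P)[0]),(w,wproj(k,P)[0])): cv2.drawMarker(i,tuple(int(round(v)) for v in u),(0,255,0),0,8,1)
cv2.imwrite("pics/m5.png",np.hstack([cv2.resize(s[100:270,190:371],(400,376)),cv2.copyMakeBorder(cv2.resize(w,(400,300)),0,76,0,0,0)])[:,:,::-1])
E
```

```text
20.15 local [-0.1468 -0.001   0.2989] [  0.  17.  15.  77.  -4.  87. -57.] [ 0.1 -0.  -0.1]
2.1 -0.092 0.504
1.9 -0.152 0.456
1.8 -0.186 0.437
1.7 -0.221 0.422
1.6 -0.258 0.41
1.5 -0.296 0.402
1.4 -0.334 0.397
1.3 -0.372 0.397
1.2 -0.411 0.4
1.1 -0.449 0.407
1.0 -0.486 0.418
0.9 -0.521 0.432
0.8 -0.555 0.45
0.7 -0.588 0.472
0.6 -0.617 0.496
0.5 -0.645 0.523
0.4 -0.669 0.553
0.3 -0.69 0.585
0.2 -0.708 0.619
0.1 -0.723 0.655
0.0 -0.734 0.692
-0.03 -0.736 0.703
```

View pics/m5.png

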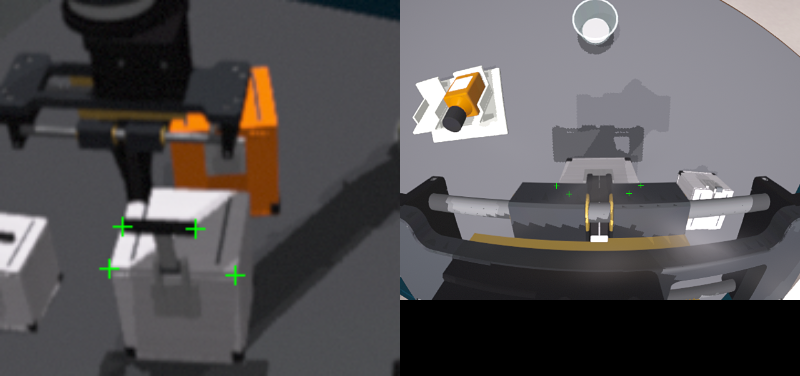

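The lid is shut, with its markers on the edge corners, and the clamp bar still lies at the predicted spot. I go down on its outer side and push.

Emit:
apply_moves --pt "0 0 0.15 0 0 0 0" --pt "0 0 0.3 0 0 0 0" --pt "0 0 0.45 0 0 0 0" --pt "0 0 0.455 0 0 0 0" --pt "-0.07 0 0.455 0 0 0 0" --pt "-0.13 0 0.455 0 0 0 0" --pt "-0.165 0 0.447 0 0 0 0" --pt "-0.2 0 0.43 0 0 0 0" --pt "-0.24 0 0.416 0 0 0 0" --pt "-0.277 0 0.405 0 0 0 0" --pt "-0.315 0 0.4 0 0 0 0" --pt "-0.353 0 0.397 0 0 0 0" --pt "-0.39 0 0.398 0 0 0 0" --pt "-0.43 0 0.403 0 0 0 0" --pt "-0.468 0 0.412 0 0 0 0" --pt "-0.503 0 0.425 0 0 0 0" --pt "-0.538 0 0.44 0 0 0 0" --pt "-0.572 0 0.46 0 0 0 0" --pt "-0.603 0 0.484 0 0 0 0"

```text
time_s: 22.2
tool_pos: [0.5099, -0.1981, 0.2042]
tool_rot: [179.6, 0.4, 18.7]
force: [0.4, 0.3, 1.2]
grip_width: 0.0003
grasp_force: 0.6
```

```bash
python3 clamp.py|sed -n '1p;13,30p'
```

```text
22.2 local [-2.410e-02 -2.000e-04  2.042e-01] [  3.   6.  16. 100.  -1.  74. -52.] [0.4 0.3 1.2]
0.9 0.092 -0.041
0.8 0.058 -0.023
0.7 0.026 -0.002
0.6 -0.004 0.023
0.5 -0.031 0.05
0.4 -0.056 0.08
0.3 -0.077 0.112
0.2 -0.095 0.146
0.1 -0.11 0.182
0.0 -0.12 0.219
-0.03 -0.123 0.23
```

Emit:
apply_moves --pt "-0.004 0 0.023 0 0 0 0" --pt "-0.018 0 0.036 0 0 0 0" --pt "-0.031 0 0.05 0 0 0 0" --pt "-0.044 0 0.065 0 0 0 0" --pt "-0.056 0 0.08 0 0 0 0" --pt "-0.067 0 0.096 0 0 0 0" --pt "-0.077 0 0.112 0 0 0 0" --pt "-0.086 0 0.129 0 0 0 0" --pt "-0.095 0 0.146 0 0 0 0" --pt "-0.103 0 0.164 0 0 0 0" --pt "-0.11 0 0.182 0 0 0 0" --pt "-0.115 0 0.2 0 0 0 0" --pt "-0.12 0 0.215 0 0 0 0" --pt "-0.12 0 0.22 0 0 0 0" --pt "-0.12 0 0.22 0 0 0 0"

```text
time_s: 23.7
tool_pos: [0.4875, -0.2058, 0.1608]
tool_rot: [179.7, 0.4, 18.7]
force: [-1.5, 0.5, 3.2]
grip_width: 0.0007
grasp_force: 1.5
```

Emit:
apply_moves --pt "0 0 0.005 0 0 0 0" --pt "0 0 0.01 0 0 0 0" --pt "0 0 0.015 0 0 0 0" --pt "0 0 0.015 0 0 0 0" --pt "0 0 0.015 0 0 0 0"

```text
time_s: 24.2
tool_pos: [0.4876, -0.2058, 0.1602]
tool_rot: [179.7, 0.3, 18.7]
force: [-5.9, 2.3, 16.3]
grip_width: 0.0004
grasp_force: 8.3
```

The lever is at its hard stop (16 N). I rise clear and check.

Emit:
apply_moves --pt "0 0 -0.02 0 0 0 0" --pt "0 0 -0.1 0 0 0 0" --pt "0 0 -0.3 0 0 0 0" --pt "0 0 -0.55 0 0 0 0" --pt "0 0 -0.8 0 0 0 0" --pt "0 0 -0.9 0 0 0 0" --pt "0 0 -0.9 0 0 0 0" --pt "0 0 -0.9 0 0 0 0"

```text
time_s: 25.0
tool_pos: [0.4882, -0.2044, 0.3367]
tool_rot: [179.7, 0.4, 18.7]
force: [-0.5, 0.8, -0.5]
grip_width: 0.0001
grasp_force: 0.0
```

```bash
python3 - <<'E'
from h import *
q=[.48716,-.20615,-2.8101]
s=viewer.read_camera("scene")
print("bar",[(np.round(b["location"]).tolist(),round(b["conf"],2)) for b in boxes_of("scene","clamp_bar")])
for c in(0,.1,.2): print(c,proj("scene",W(q,casepts(0,c)[2:].mean(0)[None])).round(1))
print("lid",[(np.round(b["location"]).tolist(),round(b["conf"],2)) for b in boxes_of("scene","case_lid")],proj("scene",W(q,np.array([[0,0,.1415]]))).round())
o=env.get_obs(); print(o["time_s"],o["force"],o["tool_pos"])
d=s[175:250,225:315]; blk=(d.max(2)<40).astype(np.uint8); n,l,st,ce=cv2.connectedComponentsWithStats(blk); print([(st[i].tolist(),(ce[i]+[225,175]).round(1).tolist()) for i in range(1,n) if st[i,4]>40])
E
```

```text
bar [([269.0, 200.0], 0.76), ([290.0, 139.0], 0.74), ([186.0, 208.0], 0.6)]
0 [[271.6 198.8]]
0.1 [[271.3 196.4]]
0.2 [[270.9 194.3]]
lid [([279.0, 206.0], 0.97), ([287.0, 147.0], 0.82), ([191.0, 207.0], 0.65)] [[272. 202.]]
25.15 [0.17201925 0.05273501 0.04206142] [ 0.48762618 -0.20407316  0.33542786]
[([33, 22, 14, 5, 43], [263.0, 198.4]), ([50, 22, 11, 5, 50], [280.1, 199.0]), ([80, 23, 10, 22, 170], [309.3, 207.6])]
```

The bar is seen at row 198–200, against 198.8 predicted for fully down. The lid is shut and the robot is clear of everything.

```bash
python3 -c "
from cell import env
print(env.sign_off())"
```

```text
the job is handed in; nothing more can be done
None
```

The round bottle stands in the case, the lid is shut and the clamp lever is down. I handed the job in at about 25 s; no verdict came back. The bottle sits about 31 mm off the case's centre towards the hinge wall, inside the 36 mm limit, and I left it there.

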